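# Take the worn wheel out of a pipe roller stand

### The job

The wheel hanging under the overhead plate of the pipe roller stand has to come out: flip the stand's cam lever fully open, then take hold of the wheel, ease its axle forward off the seats and lower it down out of the open slots. Set the wheel gently into the V-shaped angle-iron rest, lowering it until it sits in the V before you let go, axle lying along the V; leave the lever open and do not disturb the other things on the bench.

Things in the scene. Friction and masses are not known exactly. Their poses are not given: they have to be found in the camera images.
- stand: Steel pipe roller stand, fixed to the bench. Origin on the bench surface exactly under the axle seats; its -x side is the open front (roughly towards the robot), y runs along the axle, z up. Two posts at the back (x 69 to 91 mm, y 44 to 66 and -44 to -66); base plate 12 mm high, x -40 to +110, y +-85.
- plate_edge (a point): Middle of the lower front edge of the overhead plate that covers the wheel: 15 mm in front of the seats, 266 mm up. Plate 12 mm thick, y +-68, reaches back 110 mm; on it, from 10 mm behind this edge, stands a block 50 mm wide, 60 mm high. So the wheel can only be gripped from the front, the hand leaning back 35 to 45 degrees (wrist towards -x).
- cheek_l (a point): Lower edge (190 mm up) of the left cheek's inner face. Two slotted cheeks, 8 mm thick, hang from the plate at y 60 to 68 and -60 to -68 mm (120 mm of room between them), x -48 to +37, z 190 to 266 mm in the stand's frame.
- slot_seat (a point): Centre of the seated axle, midway between the cheeks, 210 mm above the bench; axes as the stand's. In both cheeks an L-shaped slot: the axle rests on a ledge that rises 12 degrees to the front and ends at x -17, z -3 mm from here (raise the axle 5 to 10 mm to pass it); slot's roof at z +20, back wall at x +6.5.
- slot_exit (a point): 28 mm in front of (-x) slot_seat, same height and axes: straight above the middle of the slots' mouths. In front of the ledge the slots turn down, 20 mm wide (x +-10 from here) between ledge and front horn, and are open at the bottom, 20 mm below. Way out: up 7 mm, forward 28 mm, straight down 65 mm.
- cam_lever (a joint): Cam lever on the left (+y) cheek, hinged about the stand's y axis. 0 = closed: handle leans 40 degrees to the front, cam lobe hangs down before the axle's left end; starts at 0 to 0.25. It opens (grows) as the handle is pushed up and over to the back; stop at 1.75 rad (leaning 60 degrees back), fully open above 1.45. Stiff hinge (0.25 N m), stays where left.
- lever_pivot (a point): On the lever's hinge axis, in the mid-plane of the handle: 18 mm in front of, 30 mm above and 104 mm left (+y) of slot_seat. Turns with the lever.
- lever_tip (a point): Near the end of the handle's ball, 80 mm from the pivot. The handle is a 12 x 12 mm bar ending in an 18 mm ball (centre 75 mm from the pivot), free on all sides; it can be pushed from the front with closed fingers or pinched.
- wheel: The wheel to take out: black rubber tyre with steel hub, 80 mm diameter, 24 mm wide, on a steel axle 12 mm diameter and 164 mm long fixed to it (82 mm each side of its centre). 0.25 to 0.55 kg. Origin at the centre; its y axis is the axle. Flat faces can be gripped across the 24 mm, between rim and axle.
- v_rest: V-shaped rest of angle iron on a 100 x 100 x 6 mm plate, fixed to the bench. Origin under its centre. The V runs along its y axis, 80 mm long; its sides slope 45 degrees, inner corner 13 mm and edges about 47 mm above the bench, edges 68 mm apart.
- rest_seat (a point): Where the wheel's centre lies when it sits in the V, 70 mm above the bench, midway along the V; y axis along the V. The wheel must lie within 25 mm of the middle along the V.
- tray: Fixed shallow steel tray with bolts, 110 x 150 x 35 mm; not used. Origin under its centre. It and the V rest stand left and right of the stand, either way round.
- spare_wheel: bystander: a wheel of the same kind without axle, 80 mm across, 24 mm thick, lying flat; origin under its centre
- wrench: bystander: steel wrench lying on the bench; origin at its underside
- flange: bystander: flat steel ring, 84 mm across, 12 mm high; origin under its centre
- spray_can: bystander: upright spray can, 52 mm across, 170 mm high; origin under its centre
- jar: bystander: small glass jar with steel cap, 60 mm across, 75 mm high; origin under its centre
- tube_offcut: bystander: piece of square aluminium tube 160 x 30 x 30 mm lying along its x axis; origin under its centre
- hammer: bystander: hammer lying on the bench; origin at its underside

How it is judged (in metres and radians):
On the way, in this order (a step that is already met when the one before it is completed fails the run):
1. the cam lever is flipped fully open while the wheel still sits in its seats (value of joint cam_lever above 1.45 rad and distance between wheel and slot_seat below 0.012 m), for 0.2 s.
2. the wheel, held by the fingers, has been lowered out of the mouths of the slots (z of wheel in the frame of slot_exit below -0.028 m and x of wheel in the frame of slot_exit between -0.03 and 0.03 m and contact force between the fingers and wheel above 1 N), for 0.05 s.
3. the wheel sits in the V rest while the fingers still hold it (horizontal distance between wheel and rest_seat below 0.02 m and contact force between wheel and v_rest above 0.5 N and contact force between the fingers and wheel above 1 N), for 0.05 s.
At the end, for the whole second after the job is handed in: The wheel rests in the V: its centre within 8 mm across, 25 mm along and 6 mm in height of rest_seat, axle within 0.2 rad of the V's direction, at rest and released; the cam lever is still open (above 1.45 rad) (x of wheel in the frame of rest_seat between -0.008 and 0.008 m and y of wheel in the frame of rest_seat between -0.025 and 0.025 m and z of wheel in the frame of rest_seat between -0.006 and 0.006 m and angle between the y axis of wheel and the y axis of rest_seat, either way round below 0.2 rad and linear speed of wheel below 0.02 m/s and angular speed of wheel below 0.2 rad/s and value of joint cam_lever above 1.45 rad); the robot touches nothing.
It fails at once if a bystander is moved more than 30 mm (distance of any of spare_wheel, wrench, flange, spray_can, jar, tube_offcut, hammer from where it was at the start of the episode above 0.03 m).
It fails at once if the wheel is banged into the V rest (over 80 N) (contact force between wheel and v_rest above 80 N).
It also fails if it takes over 69 s, if anything falls off the work surface, if the arm or the gripper's body presses on something with over 40 N, if the wrist force passes 120 N, or if a joint passes its speed limit or range.

### The arm

A 6-joint arm with a two-finger parallel gripper is mounted at the origin on the work surface. World frame = base frame: x ahead of the robot, y to its left, z up, the work surface at z = 0. Lengths are in mm, angles in rad, forces in N, time in s.
With the tool pointing down it reaches from about 275 to 850 mm from the base axis. Payload 19 kg.
Tool frame: the origin (TCP) lies on the centre line of the jaws, within the pads' length; the fingertips stand 19 mm ahead of it and the grasp point (between the pads) is the TCP; z points along the fingers, y is the line along which they close (so a half turn about z gives the same grasp; the last joint's range is limited). The gripper opens to 85 mm and grips with 20 to 120 N. Pads are 22 mm wide; open, the fingers measure 114 mm over their backs; the gripper's body (76 mm by 85 mm) begins 54 mm behind the grasp point. The pads swing forward as they close: fully open they stand 13 mm farther back than shut.
Start: joints at [0.988, 0.15, 1.437, -0, 1.554, -0.134], TCP at [249.484, 518.025, 250.267] pointing down, gripper open.
Joint ranges: [-2.8, 2.8], [-0.68, 2.1], [0.12, 2.68], [-1.39, 4.53], [0.16, 2.79], [-2.81, 2.81]. Speed limits (rad/s): [1.89, 1.89, 2.22, 3.01, 3.01, 3.01].

### API

Orientations are given as a unit quaternion [x, y, z, w].
In Python, from bench import sensors, cams, manip, finder gives the robot as it stands. The module is installed in compiled form; this text tells all that it offers.
- The arm moves only by the shell command python3 -m creep 'ROWS'. ROWS is JSON, a list of rows, each a list of 7 numbers: the turn, a rotation vector about the tool's x, y, z as a fraction of full scale, then the shift along the tool's x, y, z as a fraction of full scale, then the opening, from -1 (shut) to 1 (fully open). A call has 1 to 5 rows; each row shifts and turns the commanded pose from where the row before left it, along the tool's axes as they then stand; what a row does not reach is not made up. Full scale, the value 1, is 20 mm for a shift and pi rad for a turn. A row lasts 1/10 s, in which the tool goes at most 50 mm and 8.59 degrees, less where a joint would pass 70% of its speed; a pose out of reach is approached as far as the arm can. A call with a number of a shift or a turn outside -1 to 1 is refused whole. A call with a gripper value outside its range is refused whole. The fingers move at their own pace and stop on an object; the grip force is fixed at half the most. Time passes only in rows, so rows that do not move let the fingers close. It gives the time, the measured TCP pose, the force, the opening and the grip force at its end, in the units of the state.
- sensors.get_obs(): the state, without advancing time (a new reading comes with each control period).
- cams.capture(name): name is "side" or "top" or "wrist"; returns the picture (384x512x3 uint8, red, green, blue); there is no depth.
- cams.camera_params(name): a dict with "camera_matrix" (3x3 intrinsics, pixels), "k1" (the pictures are not rectified: a ray, as slopes to the right and down, at radius r is drawn at 1 + k1 r^2 times it, then the intrinsics apply), "xyz" and "rotation" of the camera in the world; the wrist camera has in their place "mount" (4x4, takes a point from camera to tool coordinates, whose origin is the TCP and whose axes are the flange's). Camera axes: x right, y down, z forward; pixel columns grow to the right and rows downward; lengths in mm; the calibration is good to about 2 mm. A picture is of the moment at which its call begins: read the wrist's pose just before it. camera_params takes no time and is no camera call.
- manip.sign_off(): hands the job in; it is judged then, once.
Trained networks look in the newest picture that a camera, given by its name, has taken for a name from the list of things; names that differ only in an ending like _2 or _b are one class to them, and where a whole thing is asked for, a point or a joint stands for the part that bears it (a point fixed in the world has none). Each returns a list of dicts, best first, with "confidence" (0 to 1); they miss things now and then, are a little off and sometimes report something else, mostly with a low value. They report only what shows in the picture. A call takes as long as a camera call.
- finder.regions_of(camera, query): "pixels" (384x512 bool, what is visible of it) and "rect" ([left, top, right, bottom] in pixels, round what is visible of it).
The state is a dict: "time": time; "joints": joint angles; "qvel": joint speeds; "joint_torque": joint torques, N m; "position": TCP position; "tcp_rot": TCP orientation; "ft_force": force on the tool from outside, world axes, zero at the start; "torque": the same for the moment, N m; "gripper_width": opening from 0.0 (shut) to 1.0 (fully open); "grasp_force": force on a finger pad.
Only numpy, scipy, OpenCV 4.12 (cv2) and the standard library are available. Lean on these libraries where they do the work, as an engineer would, in place of code of your own. Each camera call takes 0.05 s, during which the arm holds its last target. There are 200 camera calls.

## Working session

There is one attempt and no reset: what is moved stays moved. The work goes in short steps, Python scripts to look and compute and a shell command to move; the robot and the scene stay as the last step left them, time stands still between calls to the robot, and variables do not carry over. Pictures are saved under pics/ and viewed, at most 12 in all, crops included, and the job is handed in when it is done.

```bash
mkdir -p pics; cat > h.py <<'E'
import numpy as np, cv2
from scipy.spatial.transform import Rotation as R
from bench import sensors, cams, manip, finder
def cam(name,obs=None):
    p=cams.camera_params(name); K=np.array(p["camera_matrix"])
    if "mount" in p:
        o=obs or sensors.get_obs(); T=np.eye(4); T[:3,:3]=R.from_quat(o["tcp_rot"]).as_matrix(); T[:3,3]=o["position"]
        M=T@np.array(p["mount"]); return K,p["k1"],M[:3,3],M[:3,:3]
    return K,p["k1"],np.array(p["xyz"],float).ravel(),np.array(p["rotation"]).reshape(3,3)
def ray(c,px):
    K,k1,o,Rm=c; u=np.linalg.inv(K)@np.array([px[0],px[1],1.]); d=u[:2].copy()
    for _ in range(20): d=u[:2]/(1+k1*(d@d))
    v=Rm@np.array([d[0],d[1],1]); return o,v/np.linalg.norm(v)
def onz(c,px,z):
    o,v=ray(c,px); return o+v*(z-o[2])/v[2]
def proj(c,P):
    K,k1,o,Rm=c; q=(np.atleast_2d(P)-o)@Rm; d=q[:,:2]/q[:,2:]; d=d*(1+k1*(d**2).sum(1,keepdims=True)); return d@K[:2,:2].T+K[:2,2]
def tri(rs):
    A=0;b=0
    for o,v in rs: m=np.eye(3)-np.outer(v,v); A=A+m; b=b+m@o
    return np.linalg.solve(A,b)
def save(n,im): cv2.imwrite(n,im[:,:,::-1])
E
python3 - <<'E'
from h import *
ims=[cams.capture(n) for n in("side","top")]
save("pics/a.png",np.vstack([ims[0],ims[1]]) if 0 else np.hstack([cv2.resize(i,(400,300)) for i in ims]))
save("pics/side.png",ims[0]);save("pics/top.png",ims[1])
for n in("side","top","wrist"):
    c=cam(n);print(n,c[2].round(),c[3].round(2).tolist(),c[0][0,0],c[1])
for n in("side","top"):
  for q in("stand","wheel","cam_lever","v_rest","tray","spray_can"):
    r=finder.regions_of(n,q)
    for x in r[:2]:
        ys,xs=np.nonzero(x["pixels"]);print(n,q,round(x["confidence"],2),x["rect"],xs.mean().round(),ys.mean().round())
print(sensors.get_obs()["time"])
E
```

```text
Traceback (most recent call last):
  File "h.py", line 9, in cam
    return K,p["k1"],np.array(p["xyz"],float).ravel(),np.array(p["rotation"]).reshape(3,3)
                                                      ~~~~~~~~~~~~~~~~~~~~~~~~~~~~~~~^^^^^
ValueError: cannot reshape array of size 4 into shape (3,3)
```

View pics/side.png

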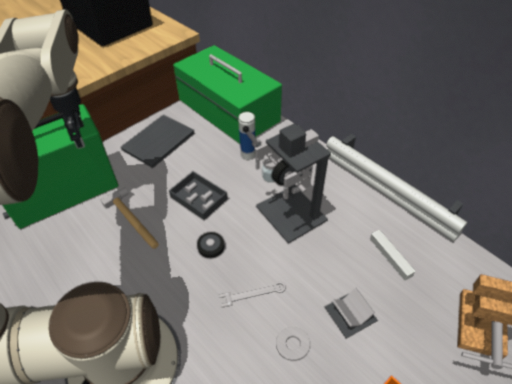

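View pics/top.png

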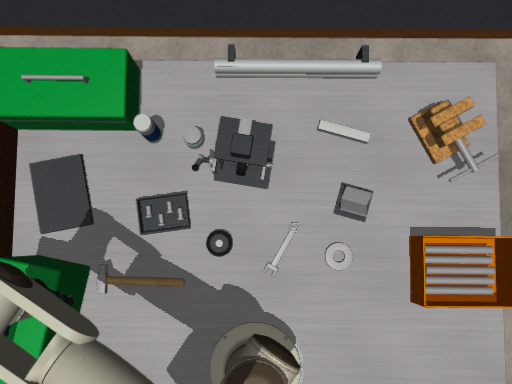

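The side picture shows the stand at (295,190) with the wheel at (283,172), and the V rest at (352,312). In the top picture the stand is at (245,152), the lever ball at (197,165), the V rest at (354,202) and the tray at (163,212). Camera rotation comes as a quaternion, so I'll fix the helper.

```bash
sed -i 's/np.array(p\["rotation"\]).reshape(3,3)$/(lambda r: R.from_quat(r).as_matrix() if r.size==4 else r)(np.array(p["rotation"]))/' h.py
python3 - <<'E'
from h import *
C={}
for n in("side","top","wrist"):
    c=C[n]=cam(n);print(n,c[2].round(),c[3].round(2).tolist(),c[0][0,0],c[1])
I={n:cams.capture(n) for n in("side","top")}
for n in("side","top"):
  for q in("stand","wheel","cam_lever","v_rest","spray_can","jar"):
    r=finder.regions_of(n,q)
    for x in r[:2]:
        ys,xs=np.nonzero(x["pixels"]);print(n,q,round(x["confidence"],2),x["rect"],xs.mean().round(1),ys.mean().round(1))
        if n=="top" and q in("v_rest","stand"):
            cnt,_=cv2.findContours(x["pixels"].astype(np.uint8),0,2); b=cv2.minAreaRect(max(cnt,key=cv2.contourArea)); print(b)
            for p in cv2.boxPoints(b): print(onz(c:=C[n],p,6 if q=="v_rest" else 12).round())
a=cv2.resize(I["top"][100:220,180:380],(800,480),interpolation=cv2.INTER_CUBIC);save("pics/topc.png",a)
a=cv2.resize(I["side"][100:250,230:430],(800,600),interpolation=cv2.INTER_CUBIC);save("pics/sidec.png",a)
print(sensors.get_obs()["time"],sensors.get_obs()["tcp_rot"])
E
```

```text
side [  16. -486. 1015.] [[0.73, -0.52, 0.43], [-0.68, -0.55, 0.49], [-0.02, -0.65, -0.76]] 421.15740783692326 -0.11574539369547375
top [ 372.    8. 1512.] [[0.01, -1.0, 0.08], [-1.0, -0.01, 0.01], [-0.01, -0.08, -1.0]] 490.5618864700232 0.013571721011882894
wrist [183. 550. 374.] [[0.43, 0.86, 0.26], [0.9, -0.42, -0.13], [-0.0, 0.29, -0.96]] 316.99118534240984 -0.027408621591215234
side stand 0.76 [241.1, 122.8, 328.5, 244.1] 293.7 180.2
side wheel 0.89 [266.1, 157.9, 305.9, 190.6] 282.2 173.3
side cam_lever 0.61 [240.9, 124.6, 264.4, 159.5] 252.2 138.9
side v_rest 0.97 [325.1, 284.8, 375.3, 339.0] 350.6 313.1
side spray_can 0.76 [235.8, 112.3, 256.1, 162.9] 245.9 135.8
side jar 0.61 [259.2, 164.4, 272.7, 183.3] 266.8 172.0
side jar 0.19 [242.3, 127.2, 260.7, 148.1] 251.4 137.2
top stand 0.59 [190.6, 115.8, 275.3, 188.9] 241.4 152.2
((236.2496337890625, 149.9599151611328), (78.1021499633789, 68.18379974365234), 13.495732307434082)
[583. 203.  12.]
[792. 157.  12.]
[736. -80.  12.]
[529. -32.  12.]
top wheel 0.7 [234.8, 164.1, 271.8, 173.9] 243.7 168.4
top wheel 0.16 [204.3, 229.9, 232.8, 256.9] 219.1 243.0
top cam_lever 0.68 [333.0, 184.9, 371.4, 221.5] 353.2 201.5
top cam_lever 0.6 [192.5, 156.5, 210.1, 171.4] 202.5 161.2
top v_rest 0.78 [330.7, 180.9, 375.0, 220.9] 352.8 202.0
((352.5999755859375, 201.8000030517578), (33.50361251831055, 32.80196762084961), 15.255120277404785)
[ 466. -234.    6.]
[ 564. -261.    6.]
[ 538. -361.    6.]
[ 440. -333.    6.]
top spray_can 0.81 [133.8, 113.3, 161.6, 139.7] 148.0 128.0
top jar 0.71 [183.1, 124.3, 202.8, 148.4] 193.7 137.2
0.8 [ 2.22524590e-01  9.74927076e-01 -5.14104036e-05 -1.14422119e-05]
```

View pics/topc.png

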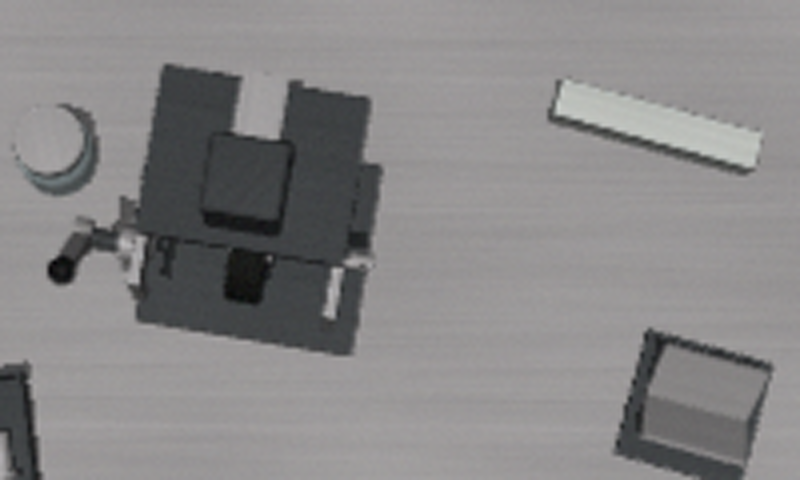

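View pics/sidec.png

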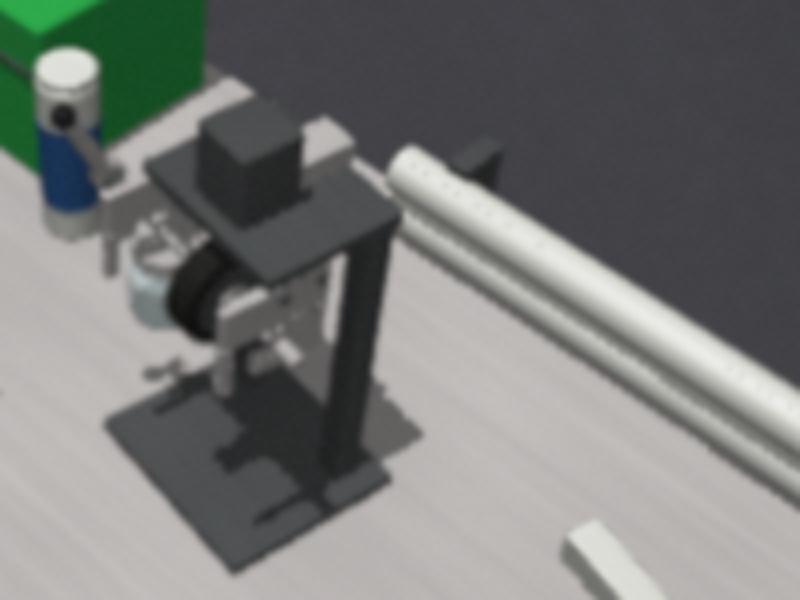

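Top crop: base front corners at (137,320) and (353,355), overhead front-left corner at (145,233), ball at (61,268). Side crop: base corners at (105,425), (235,572) and (390,480), plate corners at (147,163), (272,280) and (400,213), ball at (63,117). I'll fit the stand pose and lever angle, and the V rest pose.

```bash
cat > fit.py <<'E'
from h import *
from scipy.optimize import least_squares
ct,cs=cam("top"),cam("side")
T=lambda x,y:(180+x/4,100+y/4)
S=lambda x,y:(230+x/4,100+y/4)
obs=[(ct,T(137,320),(-40,85,12)),(ct,T(353,355),(-40,-85,12)),(ct,T(145,233),(-15,68,278)),
(ct,T(165,65),(95,68,278)),(ct,T(370,98),(95,-68,278)),
(cs,S(105,425),(-40,85,12)),(cs,S(235,572),(-40,-85,6)),(cs,S(390,480),(110,-85,6)),
(cs,S(147,163),(-15,68,278)),(cs,S(272,278),(-15,-68,272)),(cs,S(400,213),(95,-68,274))]
def ball(th): a=th-np.radians(40); return np.array([-18+75*np.sin(a),104,240+75*np.cos(a)])
def W(p,q): c,s=np.cos(p[2]),np.sin(p[2]); q=np.asarray(q,float); return np.array([p[0]+c*q[0]-s*q[1],p[1]+s*q[0]+c*q[1],q[2]])
def res(p):
    r=[proj(c,W(p,q))[0]-np.array(u) for c,u,q in obs]
    r+=[proj(ct,W(p,ball(p[3])))[0]-T(61,268),proj(cs,W(p,ball(p[3])))[0]-S(63,117)]
    return np.array(r)
f=least_squares(lambda p:res(p).ravel(),[640,50,-.2,.1],loss="soft_l1",x_scale=[100,100,.1,.1])
if __name__=="__main__":
    print(f.x.round(3)); print(res(f.x).round(1).tolist())
    for n,q in dict(seat=(0,0,210),ball=ball(f.x[3]),pivot=(-18,104,240)).items(): print(n,W(f.x,q).round(1))
    # V rest plate: crop corners
    c=[onz(ct,T(*u),6) for u in((648,330),(770,366),(745,478),(617,455))]
    e=[onz(ct,T(*u),47) for u in((772,366),(672,343))]
    print(np.round(c),np.mean(c,0).round(1)); 
E
python3 fit.py
```

```text
[ 5.92382e+02  4.02180e+01 -1.45000e-01  2.63000e-01]
[[-0.4, 0.1], [0.2, -0.3], [-2.6, -0.2], [-0.8, -0.3], [0.5, -0.6], [-1.0, -1.0], [-0.0, 0.8], [0.7, -0.1], [-1.5, -0.4], [-0.5, 3.1], [1.5, 0.8], [0.9, 0.4], [0.4, 0.0]]
seat [592.4  40.2 210. ]
ball [558.3 150.3 308. ]
pivot [589.6 145.7 240. ]
[[ 561. -265.    6.]
 [ 534. -359.    6.]
 [ 448. -339.    6.]
 [ 465. -241.    6.]] [ 502.  -300.8    6. ]
```

```bash
cat > go.py <<'E'
# usage: go.py X Y Z lean_deg [frame: stand|v|w] -> tool-axis shift/turn (units of the moves) from the measured pose
import sys; from h import *
F={"stand":(592.4,40.2,-.145),"v":(502,-300,-.27)}
def plan(x,y,z,lean,fr="stand"):
    px,py,yaw=F[fr]; c,s=np.cos(yaw),np.sin(yaw); t=np.array([px+c*x-s*y,py+s*x+c*y,z])
    a=np.radians(lean); B=np.column_stack([(-np.cos(a),0,-np.sin(a)),(0,1,0),(np.sin(a),0,-np.cos(a))])
    G=R.from_euler("z",yaw)*R.from_matrix(B)
    o=sensors.get_obs(); r0=R.from_quat(o["tcp_rot"]); p=np.array(o["position"])
    d=t-p; loc=np.array([c*(p[0]-px)+s*(p[1]-py),-s*(p[0]-px)+c*(p[1]-py),p[2]])
    print("t",o["time"],"now",loc.round(1),"tgt world",t.round(1),"F",np.round(o["ft_force"],1),"w",round(o["gripper_width"],3),"grip",round(o["grasp_force"],1))
    print("turn/pi",((r0.inv()*G).as_rotvec()/np.pi).round(4),"shift/20 now-axes",(r0.inv().apply(d)/20).round(2),"goal-axes",(G.inv().apply(d)/20).round(2))
    print("j",np.round(o["joints"],2))
if __name__=="__main__": plan(*map(float,sys.argv[1:5]),*sys.argv[5:])
E
python3 go.py -95 104 304 0
```

```text
t 0.8 now [-408.3  423.3  250.3] tgt world [513.4 156.8 304. ] F [ 0.4  0.5 -0.4] w 0.997 grip 0.0
turn/pi [-0.     -0.     -0.0967] shift/20 now-axes [-19.72 -10.55  -2.69] goal-axes [-15.67 -15.96  -2.69]
j [ 0.99  0.15  1.44 -0.    1.55 -0.13]
```

```bash
python3 -m creep '[[0,0,-0.0322,0,0,-0.9,-1],[0,0,-0.0322,0,0,-0.9,-1],[0,0,-0.0323,0,0,-0.9,-1],[0,0,0,-0.95,-0.95,0,-1],[0,0,0,-0.95,-0.95,0,-1]]'
python3 -m creep '[[0,0,0,-0.95,-0.95,0,-1],[0,0,0,-0.95,-0.95,0,-1],[0,0,0,-0.95,-0.95,0,-1],[0,0,0,-0.95,-0.95,0,-1],[0,0,0,-0.95,-0.95,0,-1]]'
python3 -m creep '[[0,0,0,-0.95,-0.95,0,-1],[0,0,0,-0.95,-0.95,0,-1],[0,0,0,-0.95,-0.95,0,-1],[0,0,0,-0.95,-0.95,0,-1],[0,0,0,-0.95,-0.95,0,-1]]'
python3 go.py -95 104 304 0
```

```text
time: 1.3
position: [281.7, 474.7, 304.6]
tcp_rot: [0.072, 0.997, 0.0, 0.0]
ft_force: [0.5, 0.1, -0.8]
gripper_width: 0.146
grasp_force: 0.0
time: 1.8
position: [362.4, 366.3, 304.3]
tcp_rot: [0.072, 0.997, 0.0, 0.0]
ft_force: [0.2, 0.5, -0.5]
gripper_width: 0.002
grasp_force: 0.0
time: 2.3
position: [442.7, 258.5, 304.4]
tcp_rot: [0.072, 0.997, 0.0, 0.0]
ft_force: [0.4, 0.4, -0.0]
gripper_width: 0.002
grasp_force: 0.0
t 2.3 now [-179.7  194.4  304.4] tgt world [513.4 156.8 304. ] F [ 0.4  0.4 -0. ] w 0.002 grip 0.0
turn/pi [0. 0. 0.] shift/20 now-axes [-4.23 -4.52  0.02] goal-axes [-4.24 -4.52  0.02]
j [ 0.38  0.01  1.48 -0.    1.65 -1.05]
```

```bash
python3 -m creep '[[0,0,0,-0.8,-0.9,0,-1],[0,0,0,-0.8,-0.9,0,-1],[0,0,0,-0.8,-0.9,0,-1],[0,0,0,-0.8,-0.9,0,-1],[0,0,0,-0.5,-0.4,0,-1]]'
python3 go.py -95 104 304 0
python3 - <<'E'
from h import *
im=[cams.capture(n) for n in("wrist","top")]
save("pics/w1.png",np.hstack([cv2.resize(im[0],(512,384))[:,:400],cv2.resize(im[1][100:200,150:250],(384,384))]))
E
```

```text
time: 2.8
position: [504.5, 168.3, 304.3]
tcp_rot: [0.073, 0.997, -0.0, 0.0]
ft_force: [-0.1, -0.1, 0.8]
gripper_width: -0.004
grasp_force: 0.0
t 2.8 now [-105.5  114.   304.3] tgt world [513.4 156.8 304. ] F [-0.1 -0.1  0.8] w -0.004 grip 0.0
turn/pi [-0.0001  0.     -0.0004] shift/20 now-axes [-0.52 -0.5   0.01] goal-axes [-0.52 -0.5   0.01]
j [ 0.18  0.05  1.44 -0.    1.65 -1.25]
```

View pics/w1.png

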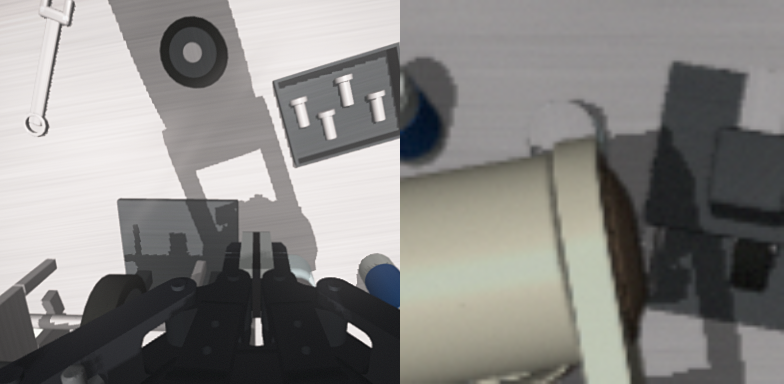

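The wrist view shows the wheel at (110,300) and the closed fingers at (258,270), with the lever hidden behind the fingers. I'll align, then push.

```bash
python3 -m creep '[[0,0,0,0,-0.4,0,-1],[0,0,0,0,0,0,-1],[0,0,0,-0.5,0,0,-1]]'
python3 go.py -30 104 304 0
python3 - <<'E'
from h import *; from fit import W,ball,f
c=cam("wrist"); print(proj(c,[W(f.x,q) for q in((0,0,210),(-25,0,240),ball(f.x[3]))]).round())
cams.capture("wrist")
for q in("wheel","cam_lever"):
    for r in finder.regions_of("wrist",q)[:2]: print(q,r["confidence"],r["rect"])
E
```

```text
time: 3.2
position: [512.0, 160.8, 304.9]
tcp_rot: [0.072, 0.997, 0.0, 0.0]
ft_force: [-0.2, -0.8, 0.2]
gripper_width: 0.003
grasp_force: 0.0
t 3.2 now [-97.  107.7 304.9] tgt world [577.7 147.4 304. ] F [-0.2 -0.8  0.2] w 0.003 grip 0.0
turn/pi [0.0001 0.0002 0.0003] shift/20 now-axes [-3.35 -0.19  0.05] goal-axes [-3.35 -0.19  0.04]
j [ 0.16  0.06  1.43  0.    1.65 -1.27]
[[125. 311.]
 [105. 309.]
 [248. 358.]]
wheel 0.68 [34.8, 265.4, 151.7, 345.4]
cam_lever 0.55 [253.3, 317.5, 265.0, 345.8]
```

```bash
python3 -m creep '[[0,0,0,-0.7,-0.2,0,-1],[0,0,0,-0.7,0,0,-1],[0,0,0,-0.7,0,0,-1],[0,0,0,-0.6,0,0,-1],[0,0,0,-0.6,0,0,-1]]'
python3 -m creep '[[0,0,0,-0.6,0,0.1,-1],[0,0,0,-0.6,0,0.1,-1],[0,0,0,-0.5,0,0.1,-1],[0,0,0,-0.4,0,0.1,-1],[0,0,0,0,0,0,-1]]'
python3 go.py 10 104 296 0
```

```text
time: 3.85
position: [578.5, 146.5, 304.2]
tcp_rot: [0.073, 0.997, -0.0, -0.0]
ft_force: [-4.2, -0.2, 3.0]
gripper_width: 0.003
grasp_force: 2.0
time: 4.35
position: [619.9, 140.4, 295.2]
tcp_rot: [0.073, 0.997, -0.0, -0.001]
ft_force: [0.3, 1.0, -0.0]
gripper_width: 0.002
grasp_force: 0.0
t 4.35 now [ 12.8 103.1 295.2] tgt world [617.3 141.7 296. ] F [ 0.3  1.  -0. ] w 0.002 grip 0.0
turn/pi [-0.0001 -0.0004 -0.0001] shift/20 now-axes [ 0.14  0.05 -0.04] goal-axes [ 0.14  0.05 -0.04]
j [ 0.1   0.27  1.2  -0.    1.67 -1.32]
```

```bash
python3 -m creep '[[0,0,0,0.3,0,-1,-1],[0,0,0,0.8,0,-0.8,-1],[0,0,0,1,0,-0.4,-1],[0,0,0,1,0,0,-1],[0,0,0,1,0,0,-1]]'
python3 -m creep '[[0,0,0,1,-0.8,0,-0.3],[0,0,0,1,-1,0,-0.1],[0,0,0,1,-1,0,-0.1],[0,0,0,0.6,-1,0,-0.1],[0,0,0,0.3,-1,0,-0.1]]'
python3 -m creep '[[0,-0.0445,0,0,-0.3,0,-0.1],[0,-0.0445,0,0,0,0,-0.1],[0,-0.0445,0,0,0,0,-0.1],[0,-0.0445,0,0,0,0,-0.1],[0,-0.0445,0,0,0,0,-0.1]]'
python3 go.py -96 0 325 40
python3 - <<'E'
from h import *; from fit import *
I={n:cams.capture(n) for n in("side","top","wrist")}
p=f.x
for q in ("cam_lever","lever_tip","wheel"):
  for n in("side","top","wrist"):
    for r in finder.regions_of(n,q)[:2]: print(n,q,round(r["confidence"],2),r["rect"])
for n in I: print(n,[ (th,proj(cam(n),W(p,ball(th)))[0].round(1)) for th in(1.45,1.6,1.75)],"wheel",proj(cam(n),W(p,(0,0,210))).round(1))
s=cv2.resize(I["side"][110:200,230:340],(400,327),interpolation=2);t=cv2.resize(I["top"][120:200,180:280],(400,320),interpolation=2)
save("pics/l2.png",np.hstack([s[:320],t]))
E
```

```text
time: 4.85
position: [537.3, 152.5, 340.5]
tcp_rot: [0.073, 0.997, -0.0, 0.0]
ft_force: [0.5, -0.2, 0.1]
gripper_width: 0.002
grasp_force: 0.0
time: 5.35
position: [445.8, 68.3, 340.7]
tcp_rot: [0.072, 0.997, -0.0, 0.001]
ft_force: [0.7, -0.8, 1.0]
gripper_width: 0.45
grasp_force: 0.0
time: 5.85
position: [445.8, 62.8, 341.4]
tcp_rot: [0.068, 0.936, -0.025, 0.345]
ft_force: [-0.2, -0.7, 0.9]
gripper_width: 0.446
grasp_force: 0.0
t 5.85 now [-148.3    1.2  341.4] tgt world [497.4  54.1 325. ] F [-0.2 -0.7  0.9] w 0.446 grip 0.0
turn/pi [ 0.0002  0.0027 -0.    ] shift/20 now-axes [-1.46 -0.06  2.32] goal-axes [-1.47 -0.06  2.31]
j [ 0.06 -0.55  1.97 -0.15  1.03 -1.34]
side cam_lever 0.67 [251.6, 120.0, 275.5, 145.5]
top cam_lever 0.67 [195.2, 129.6, 215.9, 173.8]
wrist cam_lever 0.91 [335.1, 192.8, 377.7, 286.4]
side lever_tip 0.8 [251.3, 125.0, 275.9, 145.9]
side lever_tip 0.5 [266.2, 158.3, 303.3, 191.6]
top lever_tip 0.67 [199.7, 126.8, 212.4, 177.5]
wrist lever_tip 0.91 [331.0, 190.3, 375.8, 286.1]
side wheel 0.9 [266.5, 155.9, 308.1, 191.6]
top wheel 0.58 [235.0, 166.5, 272.0, 174.4]
wrist wheel 0.96 [175.2, 161.2, 320.5, 235.5]
side [(1.45, array([272.1, 121.3])), (1.6, array([274.4, 122.7])), (1.75, array([276.2, 124.5]))] wheel [[284.6 171.4]]
top [(1.45, array([202.1, 136. ])), (1.6, array([202.9, 133.8])), (1.75, array([203.6, 132.2]))] wheel [[241.6 160.7]]
wrist [(1.45, array([358.8, 285.2])), (1.6, array([355.4, 279.4])), (1.75, array([352.4, 272.6]))] wheel [[255.1 196. ]]
```

View pics/l2.png

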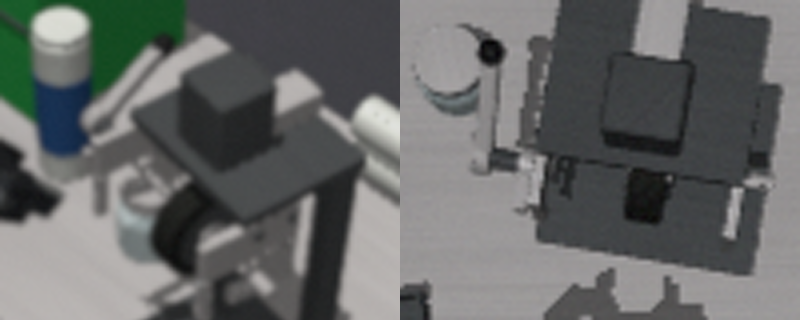

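Lever ball at (275,122) in side and (202,133) in top, matching about 1.6 rad: open. Next, a closer look at the wheel from the wrist camera.

```bash
python3 -m creep '[[0,0,0,-0.7,0,0.6,-0.1],[0,0.003,0,-0.75,0,0.7,-0.1],[0,0,0,0,0,0,-0.1],[0,0,0,0,0,0,-0.1]]'
python3 go.py -96 0 325 40
python3 - <<'E'
from h import *; from fit import *
im=cams.capture("wrist"); c=cam("wrist"); p=f.x
save("pics/w3.png",cv2.resize(im[130:330,110:377],(800,600),interpolation=2))
for q in ("wheel",):
    for r in finder.regions_of("wrist",q)[:2]:
        print(q,r["confidence"],r["rect"]); m=r["pixels"]; np.save("m.npy",m)
for n,q in dict(c=(0,0,210),tl=(-28.3,12,238.3),tr=(-28.3,-12,238.3),axL=(0,82,210),axR=(0,-82,210),horn=(-48,60,266),hornR=(-48,-60,266),hl=(-48,60,190),hr=(-48,-60,190)).items():
    u=proj(c,W(p,q))[0]; print(n,u.round(1),((u-[110,130])*3).round())
E
```

```text
time: 6.85
position: [484.4, 57.1, 338.6]
tcp_rot: [0.068, 0.939, -0.025, 0.336]
ft_force: [-0.1, -0.5, -0.3]
gripper_width: 0.45
grasp_force: 0.0
t 6.85 now [-109.3    1.2  338.6] tgt world [497.4  54.1 325. ] F [-0.1 -0.5 -0.3] w 0.45 grip 0.0
turn/pi [-0.0002 -0.0032 -0.0001] shift/20 now-axes [-0.08 -0.06  0.95] goal-axes [-0.07 -0.06  0.95]
j [ 0.03 -0.45  1.92 -0.13  1.   -1.37]
wheel 0.74 [167.9, 139.2, 330.1, 221.2]
wheel 0.67 [433.3, 83.7, 512.0, 199.6]
c [254.9 177.3] [435. 142.]
tl [269.2 184.8] [478. 164.]
tr [240.3 184.8] [391. 164.]
axL [340.7 177.3] [692. 142.]
axR [169.2 177.3] [178. 142.]
horn [336.5 200.6] [680. 212.]
hornR [172.6 200.6] [188. 212.]
hl [324.1 126. ] [642. -12.]
hr [185.5 126. ] [227. -12.]
```

View pics/w3.png

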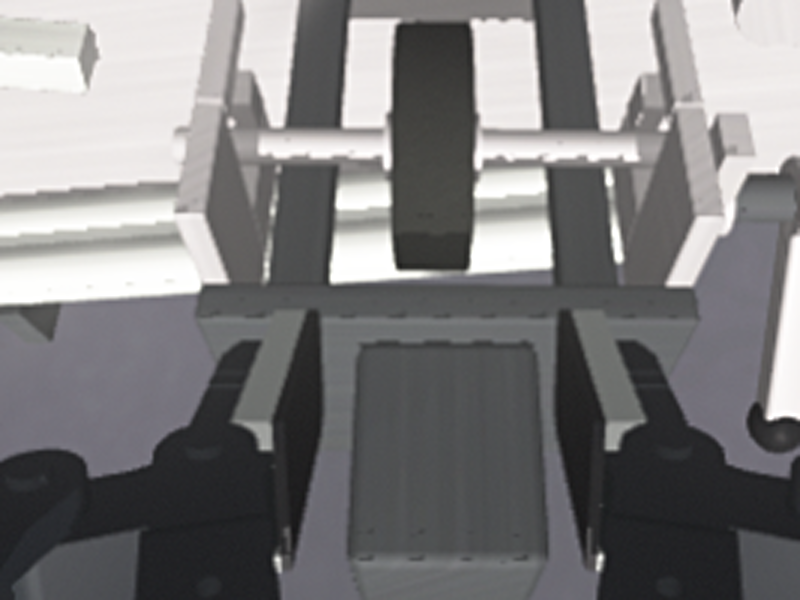

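The wheel is centred at column 434 (predicted 435) and the axle at row 146 (predicted 142), so the fit holds to about 1 mm. Fingers straddle the wheel; moving in.

```bash
python3 -m creep '[[0,-0.003,0,0,-0.05,1,-0.1],[0,0,0,-0.05,0,1,-0.1],[0,0,0,0,0,1,-0.1],[0,0,0,0,0,0.9,-0.1],[0,0,0,0,0,0.6,-0.1]]'
python3 -m creep '[[0,0,0,0,0,0.5,-0.1],[0,0,0,0,0,0.5,-0.1],[0,0,0,0,0,0.4,-0.1],[0,0,0,0,0,0,-0.1]]'
python3 go.py -20.6 0 234.5 40
```

```text
time: 7.45
position: [542.1, 47.9, 269.9]
tcp_rot: [0.068, 0.937, -0.025, 0.341]
ft_force: [0.5, -0.2, -0.4]
gripper_width: 0.451
grasp_force: 0.0
time: 7.85
position: [560.0, 45.1, 248.4]
tcp_rot: [0.068, 0.937, -0.025, 0.341]
ft_force: [-0.6, -0.6, 1.0]
gripper_width: 0.449
grasp_force: 0.0
t 7.85 now [-3.270e+01  2.000e-01  2.484e+02] tgt world [572.   43.2 234.5] F [-0.6 -0.6  1. ] w 0.449 grip 0.0
turn/pi [-0.0001 -0.0001  0.    ] shift/20 now-axes [-0.02 -0.01  0.92] goal-axes [-0.02 -0.01  0.92]
j [-0.01 -0.25  1.97 -0.13  0.74 -1.37]
```

```bash
python3 -m creep '[[0,0,0,0,0,0.5,-0.1],[0,0,0,0,0,0.4,-0.1],[0,0,0,0,0,0,-0.1]]'
python3 go.py -20.6 0 234.5 40
python3 - <<'E'
from h import *
im=cams.capture("wrist")
save("pics/w4.png",cv2.resize(im[60:330,90:420],(660,540),interpolation=2))
E
```

```text
time: 8.15
position: [571.5, 43.4, 234.2]
tcp_rot: [0.068, 0.937, -0.025, 0.341]
ft_force: [0.1, 0.2, 0.3]
gripper_width: 0.448
grasp_force: 0.0
t 8.15 now [-2.110e+01  2.000e-01  2.342e+02] tgt world [572.   43.2 234.5] F [0.1 0.2 0.3] w 0.448 grip 0.0
turn/pi [-0.0001 -0.0002  0.    ] shift/20 now-axes [-0.03 -0.01  0.01] goal-axes [-0.03 -0.01  0.01]
j [-0.01 -0.21  1.97 -0.13  0.7  -1.37]
```

View pics/w4.png

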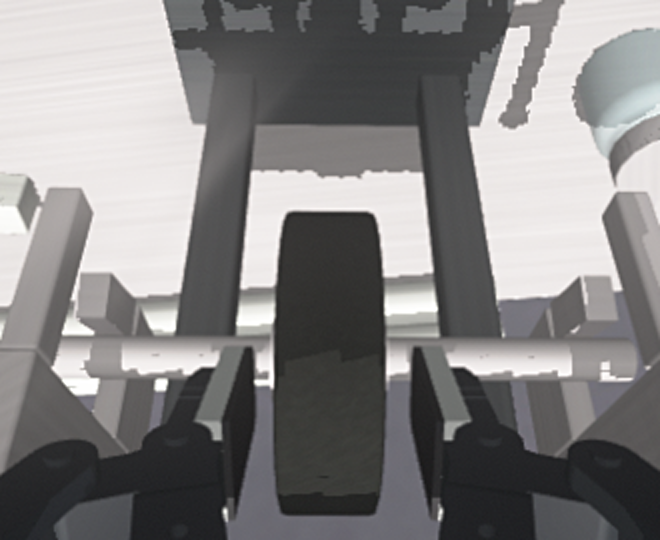

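The wheel sits centred between the pads (column 330), tips short of the axle, no contact force. Closing and testing the grip.

```bash
python3 -m creep '[[0,0,0,0,0,0,-1],[0,0,0,0,0,0,-1],[0,0,0,0,0,0,-1],[0,0,0,0,0,0,-1],[0,0,0,0,0,0,-1]]'
python3 go.py -21 0 242 40
```

```text
time: 8.7
position: [571.3, 43.6, 235.7]
tcp_rot: [0.068, 0.937, -0.025, 0.342]
ft_force: [-6.5, 2.9, 3.7]
gripper_width: 0.267
grasp_force: 59.3
t 8.7 now [-21.4   0.3 235.7] tgt world [571.6  43.2 242. ] F [-6.5  2.9  3.7] w 0.267 grip 59.3
turn/pi [ 0.      0.0003 -0.    ] shift/20 now-axes [-0.22 -0.02 -0.23] goal-axes [-0.22 -0.02 -0.23]
j [-0.01 -0.21  1.97 -0.13  0.7  -1.37]
```

```bash
python3 -m creep '[[0,0,0,-0.08,0,-0.1,-1],[0,0,0,-0.08,0,-0.1,-1],[0,0,0,-0.09,0,-0.1,-1],[0,0,0,0,0,0,-1]]'
python3 go.py -49.4 0 243 40
```

```text
time: 9.1
position: [571.2, 43.5, 243.3]
tcp_rot: [0.068, 0.937, -0.025, 0.341]
ft_force: [-3.9, 0.2, -4.7]
gripper_width: 0.266
grasp_force: 59.2
t 9.1 now [-2.140e+01  2.000e-01  2.433e+02] tgt world [543.5  47.3 243. ] F [-3.9  0.2 -4.7] w 0.266 grip 59.2
turn/pi [-0.0001  0.0001 -0.    ] shift/20 now-axes [ 1.08 -0.01 -0.89] goal-axes [ 1.08 -0.01 -0.89]
j [-0.01 -0.22  1.95 -0.13  0.72 -1.37]
```

```bash
python3 -m creep '[[0,0,0,0.27,0,-0.22,-1],[0,0,0,0.27,0,-0.22,-1],[0,0,0,0.27,0,-0.22,-1],[0,0,0,0.27,0,-0.23,-1],[0,0,0,0,0,0,-1]]'
python3 go.py -49.4 0 243 40
python3 - <<'E'
from h import *
im=cams.capture("wrist")
save("pics/w5.png",cv2.resize(im[60:330,90:420],(660,540),interpolation=2))
E
```

```text
time: 9.6
position: [542.8, 47.8, 243.2]
tcp_rot: [0.068, 0.937, -0.025, 0.342]
ft_force: [-0.1, 0.4, -4.0]
gripper_width: 0.27
grasp_force: 59.2
t 9.6 now [-50.1   0.4 243.2] tgt world [543.5  47.3 243. ] F [-0.1  0.4 -4. ] w 0.27 grip 59.2
turn/pi [0.     0.0004 0.0001] shift/20 now-axes [-0.02 -0.02  0.03] goal-axes [-0.02 -0.02  0.03]
j [-0.   -0.28  2.   -0.14  0.73 -1.36]
```

View pics/w5.png

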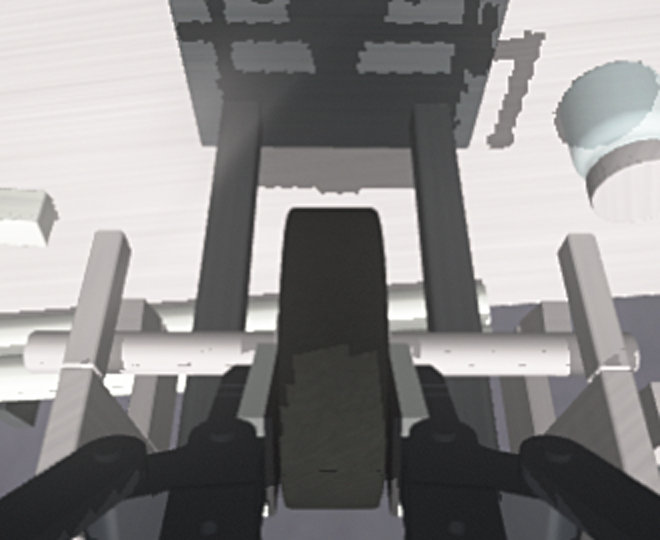

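The axle now sits forward, level and above the slot mouths, weight about 4 N. Lowering straight down while watching the force.

```bash
python3 -m creep '[[0,0,0,0.16,0,0.19,-1],[0,0,0,0.16,0,0.19,-1],[0,0,0,0.16,0,0.19,-1],[0,0,0,0.16,0,0.19,-1],[0,0,0,0,0,0,-1]]'
python3 go.py -49.4 0 170 40
```

```text
time: 10.15
position: [543.3, 47.6, 221.9]
tcp_rot: [0.068, 0.937, -0.025, 0.341]
ft_force: [-0.3, 0.2, -3.8]
gripper_width: 0.267
grasp_force: 59.2
t 10.15 now [-4.960e+01  2.000e-01  2.219e+02] tgt world [543.5  47.3 170. ] F [-0.3  0.2 -3.8] w 0.267 grip 59.2
turn/pi [-0.0001 -0.0002  0.    ] shift/20 now-axes [ 1.66 -0.01  2.  ] goal-axes [ 1.66 -0.01  1.99]
j [-0.   -0.27  2.03 -0.14  0.69 -1.35]
```

```bash
python3 -m creep '[[0,0,0,0.2,0,0.24,-1],[0,0,0,0.2,0,0.24,-1],[0,0,0,0.2,0,0.24,-1],[0,0,0,0.2,0,0.24,-1],[0,0,0,0.2,0,0.24,-1]]'
python3 -m creep '[[0,0,0,0.22,0,0.27,-1],[0,0,0,0.22,0,0.27,-1],[0,0,0,0.22,0,0.27,-1],[0,0,0,0,0,0,-1],[0,0,0,0,0,0,-1]]'
python3 go.py -160 0 170 40
```

```text
time: 10.65
position: [543.7, 47.6, 191.3]
tcp_rot: [0.068, 0.937, -0.025, 0.341]
ft_force: [0.6, -0.7, -4.1]
gripper_width: 0.27
grasp_force: 59.3
time: 11.15
position: [544.1, 47.5, 170.9]
tcp_rot: [0.068, 0.937, -0.025, 0.341]
ft_force: [-1.1, -0.1, -3.4]
gripper_width: 0.266
grasp_force: 59.1
t 11.15 now [-48.9   0.2 170.9] tgt world [434.1  63.3 170. ] F [-1.1 -0.1 -3.4] w 0.266 grip 59.1
turn/pi [-0.      0.0002  0.    ] shift/20 now-axes [ 4.28 -0.01 -3.54] goal-axes [ 4.29 -0.01 -3.54]
j [-0.   -0.21  2.1  -0.17  0.56 -1.32]
```

```bash
python3 -m creep '[[0,0,0,0.7,0,-0.58,-1],[0,0,0,0.85,0,-0.71,-1],[0,0,0,0.9,0,-0.75,-1],[0,0,0,0.9,0,-0.75,-1],[0,0,0,0.9,0,-0.75,-1]]'
python3 -m creep '[[0,0.028,0,0,-0.5,0,-1],[0,0.028,0,0,-0.8,0,-1],[0,0.028,0,0,-1,0,-1],[0,0.028,0,0,-1,0,-1],[0,0,0,0,-1,0,-1]]'
python3 go.py -11.4 0 160 20 v
```

```text
time: 11.65
position: [433.9, 63.5, 170.9]
tcp_rot: [0.068, 0.937, -0.025, 0.342]
ft_force: [-1.1, 0.1, -3.6]
gripper_width: 0.27
grasp_force: 59.6
time: 12.15
position: [423.3, -22.8, 171.9]
tcp_rot: [0.071, 0.982, -0.012, 0.172]
ft_force: [0.6, 0.2, -4.1]
gripper_width: 0.267
grasp_force: 59.6
t 12.15 now [-149.8  246.1  171.9] tgt world [ 491. -297.  160.] F [ 0.6  0.2 -4.1] w 0.267 grip 59.6
turn/pi [ 0.0136 -0.001   0.0374] shift/20 now-axes [ -4.81 -13.07   2.36] goal-axes [ -6.3  -12.31   2.92]
j [-0.27 -0.36  2.09  0.05  1.07 -1.71]
```

```bash
python3 -m creep '[[0.0035,0,0.0093,-0.4,-1,0.15,-1],[0.0034,0,0.0094,-0.45,-1,0.17,-1],[0.0034,0,0.0093,-0.5,-1,0.19,-1],[0.0033,0,0.0094,-0.55,-1,0.2,-1],[0,0,0,-0.55,-1,0.2,-1]]'
python3 -m creep '[[0,0,0,-0.55,-1,0.2,-1],[0,0,0,-0.55,-1,0.2,-1],[0,0,0,-0.5,-1,0.18,-1],[0,0,0,-0.4,-1,0.15,-1],[0,0,0,0,-0.7,0,-1]]'
python3 go.py -11.4 0 160 20 v
python3 - <<'E'
from h import *
from fit import T
c=cam("wrist");im=cams.capture("wrist"); top=cams.capture("top")
for n in("wrist","top"):
  for r in finder.regions_of(n,"v_rest")[:1]: print(n,r["confidence"],r["rect"])
q=np.array([[-50,-50,6],[-50,50,6],[50,50,6],[50,-50,6],[-34,-40,47],[-34,40,47],[34,40,47],[34,-40,47]]);a=-.262
w=np.c_[502+np.cos(a)*q[:,0]-np.sin(a)*q[:,1],-300+np.sin(a)*q[:,0]+np.cos(a)*q[:,1],q[:,2]]
im=im.copy()
for u in proj(c,w): cv2.circle(im,tuple(int(v) for v in u.clip(-500,900)),3,(255,0,0),-1)
save("pics/w6.png",im)
E
```

```text
time: 12.65
position: [453.1, -131.4, 170.8]
tcp_rot: [0.133, 0.976, -0.024, 0.172]
ft_force: [0.4, 0.5, -3.7]
gripper_width: 0.268
grasp_force: 59.6
time: 13.15
position: [469.1, -234.0, 170.5]
tcp_rot: [0.133, 0.976, -0.024, 0.172]
ft_force: [0.5, 0.1, -5.0]
gripper_width: 0.269
grasp_force: 59.5
t 13.15 now [-49.3  54.8 170.5] tgt world [ 491. -297.  160.] F [ 0.5  0.1 -5. ] w 0.269 grip 59.5
turn/pi [-0.0004 -0.0003 -0.    ] shift/20 now-axes [-1.6  -2.74  1.14] goal-axes [-1.6  -2.74  1.14]
j [-0.69 -0.12  1.91  0.16  1.03 -2.05]
top 0.7 [336.6, 181.3, 372.0, 210.3]
```

View pics/w6.png

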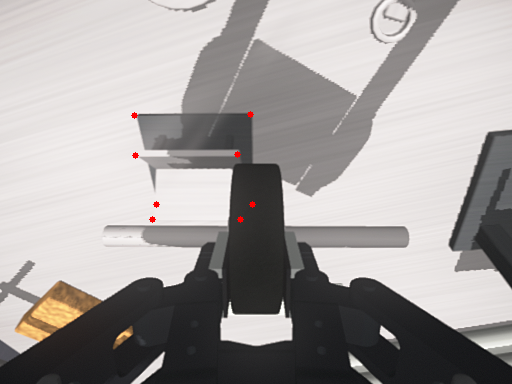

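The projected V rest corners match the picture (plate corners at (135,115) and (250,115)), and the axle is parallel to the V. Moving over it and lowering.

```bash
python3 -m creep '[[0,0,0,-0.4,-0.8,0.2,-1],[0,0,0,-0.4,-0.8,0.25,-1],[0,0,0,-0.4,-0.6,0.25,-1],[0,0,0,-0.25,-0.3,0.25,-1],[0,0,0,0,0,0,-1]]'
python3 go.py -11.4 0 106 20 v
```

```text
time: 13.85
position: [488.1, -290.0, 161.3]
tcp_rot: [0.133, 0.976, -0.023, 0.171]
ft_force: [-0.3, 0.6, -3.5]
gripper_width: 0.265
grasp_force: 59.7
t 13.85 now [-16.1   5.9 161.3] tgt world [ 491. -297.  106.] F [-0.3  0.6 -3.5] w 0.265 grip 59.7
turn/pi [ 0.     -0.0009 -0.0002] shift/20 now-axes [ 0.72 -0.3   2.68] goal-axes [ 0.73 -0.3   2.68]
j [-0.76 -0.01  1.83  0.19  1.02 -2.13]
```

```bash
python3 -m creep '[[0,0,0,0.1,-0.15,0.5,-1],[0,0,0,0.14,-0.15,0.6,-1],[0,0,0,0.16,0,0.6,-1],[0,0,0,0.17,0,0.5,-1],[0,0,0,0.15,0,0.48,-1]]'
python3 -m creep '[[0,0,0,0,0,0,-1],[0,0,0,0,0,0,-1]]'
python3 go.py -11.4 0 101 20 v
```

```text
time: 14.35
position: [490.5, -296.2, 105.4]
tcp_rot: [0.133, 0.976, -0.023, 0.171]
ft_force: [0.5, 0.3, -3.5]
gripper_width: 0.269
grasp_force: 59.9
time: 14.55
position: [490.7, -296.5, 106.7]
tcp_rot: [0.133, 0.976, -0.023, 0.171]
ft_force: [0.4, -0.5, -3.7]
gripper_width: 0.268
grasp_force: 59.7
t 14.55 now [-11.8   0.3 106.7] tgt world [ 491. -297.  101.] F [ 0.4 -0.5 -3.7] w 0.268 grip 59.7
turn/pi [-0.     -0.0006  0.    ] shift/20 now-axes [ 0.08 -0.02  0.27] goal-axes [ 0.08 -0.02  0.27]
j [-0.76  0.06  1.88  0.21  0.91 -2.17]
```

Down in 1.5 mm rows until contact shows.

```bash
python3 -m creep '[[0,0,0,0.025,0,0.07,-1],[0,0,0,0.025,0,0.07,-1],[0,0,0,0,0,0,-1]]'
python3 -m creep '[[0,0,0,0.025,0,0.07,-1],[0,0,0,0,0,0,-1]]'
```

```text
time: 14.85
position: [490.7, -296.6, 103.9]
tcp_rot: [0.133, 0.976, -0.023, 0.171]
ft_force: [-0.4, -0.3, -4.3]
gripper_width: 0.27
grasp_force: 59.7
time: 15.05
position: [490.8, -296.7, 102.6]
tcp_rot: [0.133, 0.976, -0.024, 0.171]
ft_force: [-1.8, 0.8, -1.0]
gripper_width: 0.266
grasp_force: 60.3
```

```bash
python3 -m creep '[[0,0,0,0.017,0,0.047,-1],[0,0,0,0,0,0,-1],[0,0,0,0,0,0,-1]]'
```

```text
time: 15.35
position: [490.8, -296.8, 102.4]
tcp_rot: [0.132, 0.976, -0.024, 0.172]
ft_force: [-10.9, 4.9, 15.2]
gripper_width: 0.272
grasp_force: 62.7
```

```bash
python3 -m creep '[[0,0,0,0.03,0,0,-1],[0,0,0,0,0,0,-1]]'
python3 -m creep '[[0,0,0,0,0,0,-0.1],[0,0,0,0,0,0,-0.1],[0,0,0,0,0,0,0],[0,0,0,0,0,0,0],[0,0,0,0,0,0,0]]'
python3 -m creep '[[0,0,0,0,0,-0.3,0],[0,0,0,0,0,-0.7,0],[0,0,0,0,0,-1,0],[0,0,0,0,0,-1,0],[0,0,0,0,0,-1,0]]'
python3 -m creep '[[0,0,0,0,0,-1,0],[0,0,0,0,0,-1,0],[0,0,0,0,0,-1,0],[0,0,0,0,0,0,0],[0,0,0,0,0,0,0]]'
python3 - <<'E'
from h import *
from fit import *
c=cam("wrist");im=cams.capture("wrist"); top=cams.capture("top"); sd=cams.capture("side")
a=-.262; V=lambda q: np.array([502+np.cos(a)*q[0]-np.sin(a)*q[1],-300+np.sin(a)*q[0]+np.cos(a)*q[1],q[2]])
for n,cc in(("wrist",c),("top",ct),("side",cs)):
  print(n,"ctr/axle ends expected",proj(cc,[V((0,0,70)),V((0,82,70)),V((0,-82,70))]).round(1).tolist())
  for q in("wheel","cam_lever"):
    for r in finder.regions_of(n,q)[:2]: print(n,q,round(r["confidence"],2),r["rect"])
print([(th,proj(cs,W(f.x,ball(th)))[0].round(1),proj(ct,W(f.x,ball(th)))[0].round(1)) for th in(1.45,1.6)])
l=cv2.resize(top[120:200,180:280],(288,230),interpolation=2)
o=np.zeros((384,800,3),np.uint8);o[:,:512]=im;o[:230,512:]=l;o[230:,512:]=cv2.resize(sd[270:347,310:454],(288,154))
save("pics/end.png",o)
E
```

```text
time: 15.55
position: [490.6, -296.7, 102.3]
tcp_rot: [0.132, 0.976, -0.024, 0.172]
ft_force: [-7.0, 3.7, 12.1]
gripper_width: 0.268
grasp_force: 62.0
time: 16.05
position: [490.2, -296.4, 101.0]
tcp_rot: [0.133, 0.976, -0.023, 0.171]
ft_force: [-0.3, -1.1, -0.2]
gripper_width: 0.5
grasp_force: 0.0
time: 16.55
position: [463.4, -289.0, 178.3]
tcp_rot: [0.132, 0.976, -0.024, 0.171]
ft_force: [0.4, 0.8, 0.0]
gripper_width: 0.5
grasp_force: 0.0
time: 17.05
position: [444.1, -283.7, 233.4]
tcp_rot: [0.133, 0.976, -0.024, 0.172]
ft_force: [-0.0, 0.3, -0.8]
gripper_width: 0.499
grasp_force: 0.0
wrist ctr/axle ends expected [[256.1, 174.1], [340.7, 173.6], [171.7, 174.7]]
wrist wheel 0.63 [171.8, 132.4, 339.8, 215.8]
top ctr/axle ends expected [[357.9, 199.9], [330.9, 192.6], [385.0, 207.4]]
top wheel 0.66 [333.4, 187.8, 385.2, 212.2]
top cam_lever 0.59 [195.6, 129.3, 212.0, 175.8]
side ctr/axle ends expected [[355.2, 302.0], [336.3, 276.4], [375.5, 329.5]]
side wheel 0.96 [341.2, 291.7, 375.9, 331.8]
side wheel 0.57 [221.4, 284.2, 283.8, 306.5]
side cam_lever 0.67 [222.4, 281.8, 285.1, 307.7]
side cam_lever 0.59 [254.6, 117.6, 276.6, 148.9]
[(1.45, array([272.1, 121.3]), array([202.1, 136. ])), (1.6, array([274.4, 122.7]), array([202.9, 133.8]))]
```

View pics/end.png

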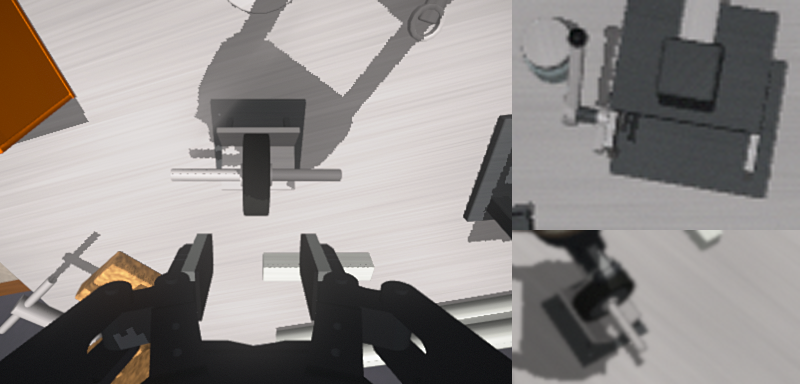

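The wheel sits in the V at (256,174), with axle ends at (172,174) and (341,174), exactly where expected. The lever is still open and the fingers are clear, so I'm handing in.

```bash
python3 -c "
from bench import manip; print(manip.sign_off())"
```

```text
the job is handed in; nothing more can be done
None
```

The job is handed in, though sign-off returned no verdict: in the last pictures the lever is open (about 1.6 rad), the wheel sits released in the V with its axle along it, and the gripper is clear, after about 17 s of robot time.

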